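# Slide the tall spray can into its bay and bolt it in

## Robot

A 7-joint arm with a two-finger parallel gripper is mounted at the origin on the work surface. World frame = base frame: x ahead of the robot, y to its left, z up, the work surface at z = 0. Lengths are in mm, angles in rad, forces in N, time in s.
With the tool pointing down it reaches from about 425 to 800 mm from the base axis. Payload 8.3 kg.
Tool frame: the origin (TCP) lies on the centre line of the jaws, within the pads' length; the fingertips stand 14 mm ahead of it and the grasp point (between the pads) lies 5 mm behind it; z points along the fingers, y is the line along which they close (so a half turn about z gives the same grasp; the last joint's range is limited). The gripper opens to 85 mm and grips with 20 to 120 N. Pads are 22 mm wide; open, the fingers measure 114 mm over their backs; the gripper's body (76 mm by 85 mm) begins 54 mm behind the grasp point. The pads swing forward as they close: fully open they stand 13 mm farther back than shut.
Start: joints at [1.251, 0.383, 0.016, 1.37, -0.006, 1.388, -0.046], TCP at [158.781, -604.475, 209.179] pointing down, gripper open.
Joint ranges: [-2.95, 2.95], [-0.25, 2.06], [-1.52, 1.56], [0.18, 2.33], [-1.44, 4.58], [0.02, 2.06], [-3.01, 3.01]. Speed limits (rad/s): [2.39, 2.39, 3.01, 3.01, 3.14, 3.14, 3.14].

## Interface

Orientations are given as a unit quaternion [w, x, y, z].
In Python, from workcell import r gives the robot as it stands. The module is installed in compiled form; this text tells all that it offers.
- The arm moves only by the tool servo_tool, never from a script. Its argument "targets" is a list of rows, each a list of 7 numbers: the finger opening in m, from 0 to 0.0854, then the shift along the tool's x, y, z in m, then the turn, a rotation vector about the tool's x, y, z in degrees. A call has exactly 10 rows; each row shifts and turns the commanded pose from where the row before left it, along the tool's axes as they then stand; what a row does not reach is not made up. A row lasts 1/12 s, in which the tool goes at most 41.7 mm and 7.16 degrees, less where a joint would pass 70% of its speed; a pose out of reach is approached as far as the arm can. A call is refused whole if a number of a shift passes 0.0417 or a number of a turn 7.16, either way. A call with a gripper value outside its range is refused whole. The fingers move at their own pace and stop on an object; "newtons" is the grip in N (left out, the last holds). Time passes only in rows, so rows that do not move let the fingers close, or fill a call up. It gives the time, the measured TCP pose, the force, the opening and the grip force at its end, in the units of the state.
- r.sense(): the state, without advancing time (a new reading comes with each control period).
- r.camera(name): name is "scene" or "top" or "wrist"; returns a dict with "img" (400x640x3 uint8, red, green, blue), "depth" (400x640 float32, mm along the optical axis (not along the pixel's ray), 0 where there is no reading), "vertical_fov" (degrees; the focal length in pixels is half the picture's height over the tangent of half this angle, whatever the lens; pixels are square), "cx", "cy" (the principal point, pixels), "pose" (4x4, takes a point from camera to world coordinates). Camera axes: x right, y up, looking along -z (the intrinsics and any distortion apply to the point x, -y, -z); pixel columns grow to the right and rows downward; lengths in mm; the calibration is good to about 2 mm. The wrist camera is an equidistant fisheye: a pixel r from the principal point sees the ray r / f radians off the axis. A picture is of the moment at which its call begins.
- r.close_job(): hands the job in; it is judged then, once.
Trained networks look in a picture, given as the dict that the camera call returned (one of the last four; its "shot" number tells which), for a name from the list of things; names that differ only in an ending like _2 or _b are one class to them, and where a whole thing is asked for, a point or a joint stands for the part that bears it (a point fixed in the world has none). Each returns a list of dicts, best first, with "confidence" (0 to 1); they miss things now and then, are a little off and sometimes report something else, mostly with a low value. They report only what shows in the picture. A call takes as long as a camera call. They do not tell look-alikes from the thing itself.
- r.recognise(picture, query): "rect" ([centre column, centre row, width, height] in pixels, round what is visible of it).
- r.trace(picture, query): "pixels" (400x640 bool, what is visible of it) and "rect" ([centre column, centre row, width, height] in pixels, round what is visible of it).
- r.mark_of(picture, query): "location" ([column, row] in pixels: a listed point, or the origin of a listed thing).
The state is a dict: "time": time; "qpos": joint angles; "dq": joint speeds; "tau": joint torques, N m; "tcp_pos": TCP position; "tool_rot": TCP orientation; "wrist_force": force on the tool from outside, world axes, zero at the start; "moment": the same for the moment, N m; "width": opening from 0.0 (shut) to 1.0 (fully open); "grasp_force": force on a finger pad.
Only numpy, scipy, OpenCV 4.12 (cv2) and the standard library are available. Lean on these libraries where they do the work, as an engineer would, in place of code of your own. Each camera call takes 0.05 s, during which the arm holds its last target. There are 200 camera calls.

## Task

Put the tall spray can away: pushing it only low down on its body, slide it upright along the table into the open bay, pushing the dragging V-stop back until the can meets the hard end post behind it; press it home there for a moment with a push of 12 to 16 N, never squeezing it there harder than 18 N. Then push the cross bolt fully shut behind the can. Do not lift or tip the can and leave everything else on the table where it is.

Things in the scene. Friction and masses are not known exactly. Their poses are not given: they have to be found in the camera images.
- can: tall narrow spray can: metal body of diameter 45 mm up to 140 mm, paper band, grey cap of diameter 34 mm, 180 mm tall; about 0.22 kg; topples if pushed high. Origin at the centre of its underside, z up. Starts 90 to 150 mm before the bay's mouth, within 30 mm of its centre line. Push below 60 mm height with the hand leaning back about 45 degrees, clear of the can's upper part
- dock: aluminium bay fixed to the table; mouth faces the robot's right. Walls 45 mm high, 8 mm thick, 76 mm apart inside; no floor. Origin on the table at the mouth's centre; x into the bay (about the robot's +y), y left looking in. A rigid end post, 8 to 36 mm high, on its centre line halts the can with its axis 28 to 46 mm inside; its setting varies, is not measured: feel for it
- stop: V-stop sliding in the bay, 4 to 50 mm high: two steel faces, each 0.5 rad off square, with a 14 mm gap between; they centre the can, whose axis then lies 26 mm before this origin (where the faces would meet, on the table). Slides along bay x, drags with 4 N, stays put; starts at bay x 16 to 28 mm, could go to 78 mm, but the can meets the end post in its gap first
- bolt (a joint): steel cross bolt at the mouth's left (bay +y): a bar 92 x 18 x 8 mm, centred 28 mm above the table and 6 mm before the mouth, sliding along bay y. Value in m: 0 = fully shut across the mouth (hard end), 0.085 = fully open; begins at 0.075 to 0.085, drags with 2.5 N, stays where left. Push its tab to bay -y to shut it
- bolt_tab (a point): centre of the outer (+y) face of the bolt's upright end tab, 55 mm above the table, where to push; the tab is 22 mm wide along the bay's x, 8 mm thick and stands from 14 to 76 mm above the table; its axes are the bay's axes
- driver_a: white plastic lamp driver, a box 110 x 42 x 28 mm lying flat; bystander, leave alone; origin under its centre, x along its length
- driver_b: white plastic lamp driver, a box 110 x 42 x 28 mm lying flat; bystander, leave alone; origin under its centre, x along its length
- driver_c: white plastic lamp driver, a box 110 x 42 x 28 mm lying flat; bystander, leave alone; origin under its centre, x along its length
- jar: squat white jar with a black lid, diameter 56 mm, 60 mm high; bystander, leave alone; origin under its centre
- bitcase: open case of screwdriver bits, 90 x 160 x 30 mm with a raised lid 75 mm high; bystander, leave alone; origin under its centre
- bitstand: small stand of bits, 75 x 30 x 36 mm; bystander, leave alone; origin under its centre
- screwdriver: screwdriver lying flat, handle 100 x 26 x 26 mm to its -x, blade 110 mm to its +x; bystander, leave alone; origin on the table under the point where handle and blade meet
Mind the look-alikes: they are no part of the job. Of the things that look like the can, the larger one is meant.

How it is judged (in metres and radians):
On the way:
1. the upright can, in the V-stop, is pressed home in the bay with over 7 N (more than the drag, so against the end post) while the bolt is still open (x of can in the frame of dock between 0.025 and 0.05 m and y of can in the frame of dock between -0.006 and 0.006 m and horizontal distance between can and stop below 0.03 m and angle between can's own z axis and vertical below 0.06 rad and contact force between can and dock above 7 N and value of joint bolt above 0.06 m), for 0.3 s.
At the end, for the whole second after the job is handed in: The can stands upright (within 0.06 rad) and at rest in the bay, its axis 25 to 50 mm inside the mouth, within 6 mm of the centre line and within 30 mm of the V-stop's origin, and the bolt is shut within 4 mm (x of can in the frame of dock between 0.025 and 0.05 m and y of can in the frame of dock between -0.006 and 0.006 m and horizontal distance between can and stop below 0.03 m and angle between can's own z axis and vertical below 0.06 rad and value of joint bolt below 0.004 m and linear speed of can below 0.01 m/s); the robot touches nothing.
It fails at once if the can is squeezed against the bay (V-stop, end post, walls) harder than 18 N (contact force between can and dock above 18 N).
It fails at once if the can is tipped by more than 0.2 rad (angle between can's own z axis and vertical above 0.2 rad).
It fails at once if the can is lifted more than 12 mm (height (world z) of can above 0.012 m).
It fails at once if the can is pushed from higher than its lower half (grasp point above 90 mm) (contact force between the fingers and can above 0.5 N and height (world z) of the grasp point above 0.09 m).
It fails at once if something else on the table is shifted by more than 15 mm (distance of any of driver_a, driver_b, driver_c, jar, bitcase, bitstand, screwdriver from where it was at the start of the episode above 0.015 m).
It also fails if it takes over 72 s, if anything falls off the work surface, if the arm or the gripper's body presses on something with over 40 N, if the wrist force passes 120 N, or if a joint passes its speed limit or range.

## Working session

There is one attempt and no reset: what is moved stays moved. The work goes in short steps, Python scripts to look and compute and a tool call to move; the robot and the scene stay as the last step left them, time stands still between calls to the robot, and variables do not carry over. Pictures are saved under pics/ and viewed, at most 10 in all, crops included, and the job is handed in when it is done.

Besides the shell and the picture viewer there is one more tool, called after "Call:" as name(argument=value, ...) on one line, values as JSON. servo_tool: Moves the arm, as the interface text tells. Its arguments: {"type":"object","properties":{"targets":{"type":"array"},"newtons":{"type":"number"}},"required":["targets"]}

```bash
mkdir -p pics; cat > h.py <<'E'
import numpy as np, cv2
from workcell import r
def w(p,c,ro,d=None):
    f=200/np.tan(np.radians(p["vertical_fov"])/2)
    if d is None: d=p["depth"][int(round(ro)),int(round(c))]
    P=np.array([(c-p["cx"])/f*d,-(ro-p["cy"])/f*d,-d,1])
    return (p["pose"]@P)[:3]
def onplane(p,c,ro,z):
    f=200/np.tan(np.radians(p["vertical_fov"])/2)
    o=p["pose"][:3,3]; v=p["pose"][:3,:3]@np.array([(c-p["cx"])/f,-(ro-p["cy"])/f,-1])
    return o+v*(z-o[2])/v[2]
def cloud(p):
    f=200/np.tan(np.radians(p["vertical_fov"])/2)
    v,u=np.mgrid[:400,:640]; d=p["depth"]
    P=np.stack([(u-p["cx"])/f*d,-(v-p["cy"])/f*d,-d],-1)
    return P@p["pose"][:3,:3].T+p["pose"][:3,3]
E
python3 - <<'E'
from h import *
np.set_printoptions(precision=1,suppress=True)
print(r.sense())
for n in ["top","scene"]:
    p=r.camera(n); cv2.imwrite(f"pics/{n}0.png",p["img"][:,:,::-1]); print(n,p["pose"],p["vertical_fov"],p["cx"],p["cy"],[k for k in p])
    for q in ["can","dock","stop","bolt","bolt_tab"]:
        for x in r.recognise(p,q)[:3]: print(q,np.array(x["rect"]),round(x["confidence"],2))
        for x in r.mark_of(p,q)[:3]: print(" mark",np.array(x["location"]),round(x["confidence"],2),w(p,*x["location"]))
E
```

```text
{'time': 0.0, 'qpos': array([ 1.3,  0.4,  0. ,  1.4, -0. ,  1.4, -0. ]), 'dq': array([ 0.,  0.,  0.,  0., -0., -0., -0.]), 'tau': array([  0. , -62.8,   0.8, -37.2,   0. ,   0. ,   0. ]), 'tcp_pos': array([ 158.6, -604. ,  208.2]), 'tool_rot': array([-0. ,  1. ,  0.1, -0. ]), 'wrist_force': array([-0.6, -0.7, -0.2]), 'moment': array([-0.,  0.,  0.]), 'grasp_force': 0.0, 'width': 1.000463190768804}
top [[   0.     1.    -0.1  452.1]
 [  -1.     0.    -0.   -50.4]
 [  -0.     0.1    1.  1208.5]
 [   0.     0.     0.     1. ]] 53.684079741449565 314.9040677779505 200.59061406398266 ['img', 'depth', 'vertical_fov', 'cx', 'cy', 'pose', 'shot']
can [335.3 173.4  16.6  22.9] 0.53
can [274.6 188.8  66.4  76.7] 0.51
can [342.6 205.7  18.   16.2] 0.49
 mark [332.  181.2] 0.76 [617.9 -69.9  51. ]
 mark [341.  206.4] 0.57 [537.3 -94.3 134.1]
dock [275.  189.3  69.3  73.4] 0.72
 mark [303.5 180.9] 0.78 [624.5  17.2  -0.3]
stop [290.5 176.4  22.2  25.2] 0.62
 mark [294.9 178.2] 0.49 [632.2  44.    0.7]
bolt [296.4 214.1   9.9  24.6] 0.55Traceback (most recent call last):
  File "<stdin>", line 8, in <module>
ValueError: it knows: bitcase, bitstand, bolt_tab, can, dock, driver, jar, screwdriver, stop
```

```bash
python3 - <<'E'
from h import *
np.set_printoptions(precision=1,suppress=True)
p=r.camera("top"); s=r.camera("scene")
t=cv2.resize(p["img"][120:280,200:420],None,fx=3.6,fy=3.6,interpolation=2)
cv2.imwrite("pics/t1.png",t[:,:,::-1]); cv2.imwrite("pics/s1.png",s["img"][:,:,::-1])
for n,c in (("top",p),("scene",s)):
  for q in ["can","dock","stop","bolt_tab","jar","driver","bitcase","bitstand","screwdriver"]:
    for x in r.mark_of(c,q)[:3]:
        print(n,q,np.array(x["location"]),round(x["confidence"],2),w(c,*x["location"]),"z0",onplane(c,*x["location"],55 if q=="bolt_tab" else 0))
E
```

```text
top can [340.9 208.2] 0.72 [533.1 -94.6 124.3] z0 [542.4 -99.6   0. ]
top can [334.8 177.5] 0.67 [618.3 -76.3 122.1] z0 [636.9 -79.2   0. ]
top dock [303.5 180.7] 0.9 [624.4  17.    4.3] z0 [625.   17.2   0. ]
top stop [295.4 181. ] 0.48 [623.7  42.3  -0.5] z0 [623.6  42.2   0. ]
top bolt_tab [294.9 222.9] 0.48 [491.6  34.3  77.4] z0 [492.3  36.   55. ]
top jar [352.7 148.7] 0.59 [ 713.8 -128.6   63.4] z0 [ 728.3 -133.     0. ]
top jar [452.5 177.3] 0.53 [ 640.  -429.8   29.8] z0 [ 644.7 -439.4    0. ]
top driver [450.3 181.8] 0.94 [ 626.4 -423.5   28.8] z0 [ 630.7 -432.6    0. ]
top driver [311.1 143.1] 0.92 [736.6  -4.5  29.4] z0 [743.7  -3.4   0. ]
top driver [338.5 236.5] 0.91 [455.9 -92.9  26.2] z0 [456.  -93.8   0. ]
top bitcase [480.7 264.7] 0.72 [ 383.5 -509.5   29.4] z0 [ 381.8 -521.     0. ]
top bitstand [173.9 175.8] 0.59 [628.6 412.1  24.8] z0 [632.3 421.8   0. ]
top bitstand [158.5 258. ] 0.22 [377.6 454.4   1.1] z0 [377.6 454.8   0. ]
top screwdriver [158.6 258.6] 0.58 [376.  453.    3.4] z0 [375.8 454.4   0. ]
scene can [307.8 242.7] 0.85 [661.9 -92.8  24.2] z0 [638.  
[... 241 characters left out ...]
olt_tab [329.9 188. ] 0.73 [500.7  32.5  69.2] z0 [482.8  39.4  55. ]
scene jar [304.9 271.8] 0.81 [ 757.  -131.9   19.7] z0 [ 740. -127.    0.]
scene driver [183.7 272.2] 0.77 [ 659.5 -427.4   25.8] z0 [ 634.  -430.7    0. ]
scene driver [288.6 207.1] 0.73 [ 555.  -114.7   75.5] z0 [464.4 -92.7   0. ]
scene driver [347.3 263.8] 0.64 [765.3 -17.1  16.8] z0 [751.  -10.5   0. ]
scene bitcase [147.2 220.2] 0.64 [ 438.3 -507.9   45. ] z0 [ 379.6 -518.4    0. ]
scene bitstand [456.7 202.7] 0.47 [644.6 400.3  20.6] z0 [623.9 419.2   0. ]
scene bitstand [147.7 218.5] 0.29 [ 438.1 -505.1   50.6] z0 [ 371.7 -516.8    0. ]
scene screwdriver [424.3 158.3] 0.53 [375.4 447.3  12.8] z0 [358.4 459.7   0. ]
```

View pics/t1.png

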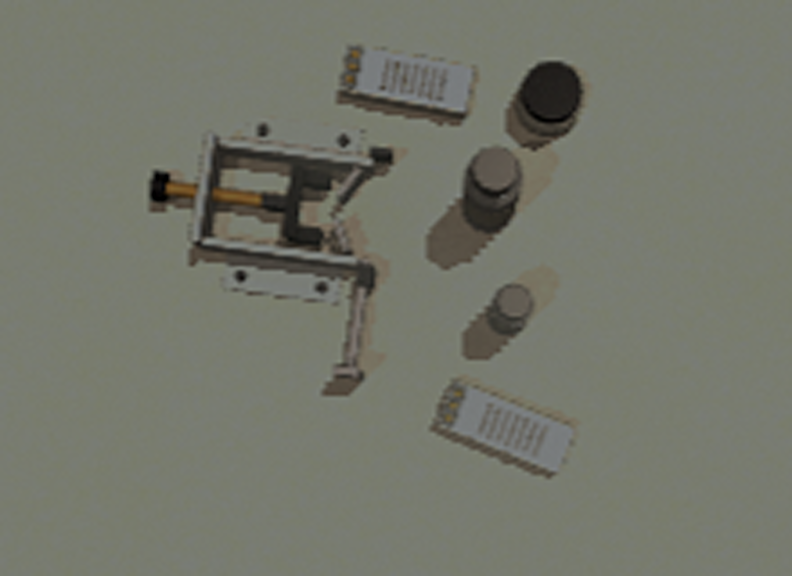

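View pics/s1.png

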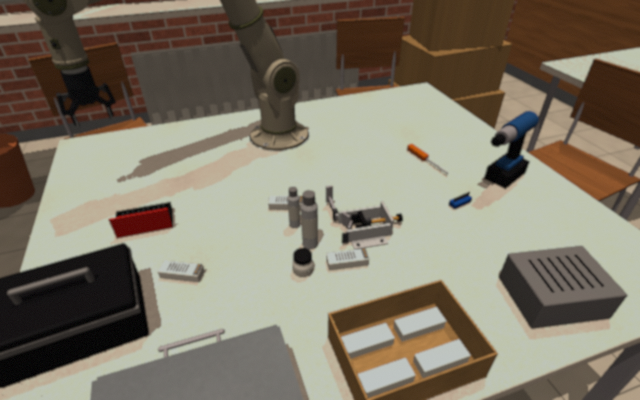

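The candidates for "can" are two look-alikes in the top crop: A at (492,175), i.e. px (336,170), and B at (512,310), i.e. px (342,206). A is larger in both views, so it fits the description. The dock's mouth faces right at crop x≈370, and the bolt tab is at crop (345,372). I'll measure heights and diameters and confirm in one enlarged crop.

```bash
python3 - <<'E'
from h import *
np.set_printoptions(precision=1,suppress=True)
p=r.camera("top"); s=r.camera("scene")
cv2.imwrite("pics/s2.png",cv2.resize(s["img"][170:285,260:420],None,fx=5,fy=5,interpolation=2)[:,:,::-1])
A=cloud(p).reshape(-1,3); B=cloud(s).reshape(-1,3)
for c in ((637,-79),(541,-97)):
  for nm,C in (("top",A),("scene",B)):
    m=C[np.hypot(C[:,0]-c[0],C[:,1]-c[1])<45]
    zt=np.percentile(m[:,2],99.5); t=m[m[:,2]>zt-8]; b=m[(m[:,2]>15)&(m[:,2]<120)]
    print(c,nm,zt,len(t),t[:,:2].min(0),t[:,:2].max(0),np.median(t[:,:2],0),"body",b[:,:2].min(0),b[:,:2].max(0))
# dock walls
R=A[(A[:,0]>560)&(A[:,0]<690)&(A[:,1]>-10)&(A[:,1]<150)&(A[:,2]>38)&(A[:,2]<52)]
for lo,hi in ((560,600),(645,690)):
    q=R[(R[:,0]>lo)&(R[:,0]<hi)&(R[:,1]>25)&(R[:,1]<100)]
    f=np.polyfit(q[:,1],q[:,0],1); print("wall",len(q),f,np.std(q[:,0]-np.polyval(f,q[:,1])),q[:,1].min(),q[:,1].max())
T=A[(A[:,0]>460)&(A[:,0]<530)&(A[:,1]>10)&(A[:,1]<70)&(A[:,2]>62)]
print("tab",len(T),T.mean(0) if len(T) else 0,T.min(0),T.max(0))
T=A[(A[:,0]>495)&(A[:,0]<570)&(A[:,1]>-5)&(A[:,1]<60)&(A[:,2]>20)&(A[:,2]<45)]
print("bar",len(T),T.mean(0),T.min(0),T.max(0), np.polyfit(T[:,0],T[:,1],1))
E
```

```text
(637, -79) top 183.23729261265268 125 [623.6 -95.8] [653.6 -64.2] [637.8 -80. ] body [ 616. -102.] [639.9 -57. ]
(637, -79) scene 179.02938949914744 99 [628.4 -98.2] [660.3 -66.9] [646.3 -83.5] body [ 637.7 -105.4] [668.2 -60.3]
(541, -97) top 139.09394358649627 65 [ 533.2 -107.9] [557.8 -85.9] [546.1 -96.8] body [ 528.3 -112.1] [560.7 -79.9]
(541, -97) scene 134.24881918068021 51 [ 539.3 -112.2] [563.1 -87.8] [ 551.7 -100.6] body [ 541.3 -117.1] [568.3 -83.1]
wall 84 [  0.2 577.1] 5.328586220462151 26.62122038320564 99.05376164097194
wall 135 [  0.1 658.8] 9.767328342079928 26.40039930738233 99.06148915951948
tab 23 [492.2  32.5  76.7] [488.5  22.7  70.8] [497.   43.2  80.8]
bar 75 [534.3  27.6  37.2] [498.7  15.6  25.7] [568.2  34.6  45. ] [ -0.1 102.6]
```

View pics/s2.png

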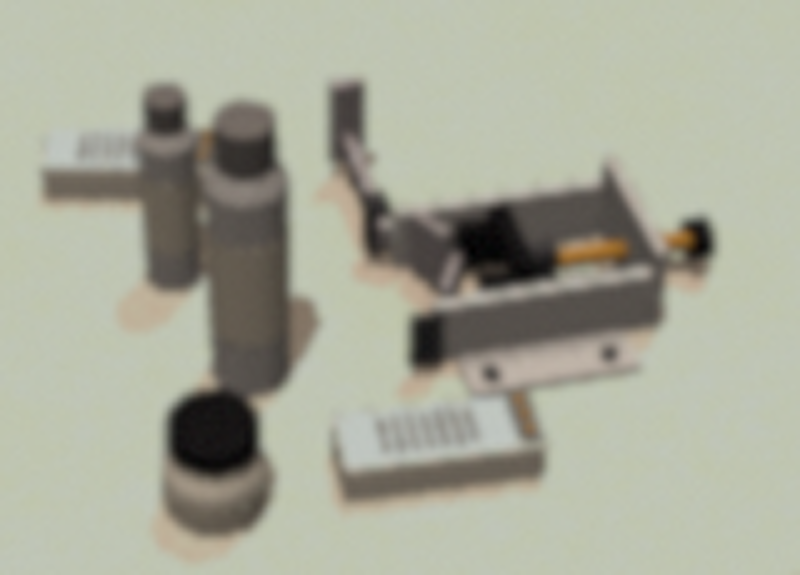

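The crop shows A (front, at crop (245,245)) clearly larger and taller than B (at (168,185)), and its measured height is 180 mm against about 137 mm. A is the can, at about (638,-81). Next I'll fit the dock's pose and get the current tool axes.

```bash
cat >> h.py <<'E'
from scipy.spatial.transform import Rotation as Ro
def tool():
    s=r.sense(); q=s["tool_rot"]; return s, Ro.from_quat([q[1],q[2],q[3],q[0]])
E
python3 - <<'E'
from h import *
np.set_printoptions(precision=3,suppress=True)
s,R=tool(); print(R.as_matrix())
for n in ("top","scene"):
    A=cloud(r.camera(n)).reshape(-1,3)
    W=A[(A[:,0]>550)&(A[:,0]<700)&(A[:,1]>-20)&(A[:,1]<160)&(A[:,2]>35)&(A[:,2]<54)][:,:2]
    best=[]
    for th in np.arange(-0.05,0.3,0.01):
      d=np.array([np.sin(th),np.cos(th)]); nrm=np.array([-d[1],d[0]]) # left
      for x0 in np.arange(605,645,1.):
        o=np.array([x0,17.]); v=(W-o)@nrm; u=(W-o)@d
        m=(u>5)&(u<85)
        best.append((np.sum(np.exp(-((np.abs(v[m])-42)/3)**2)),th,x0))
    best.sort(reverse=True); b=np.array(best[:12]); print(n,len(W)); print(b[:6],b.mean(0))
    th,x0=b.mean(0)[1:]; d=np.array([np.sin(th),np.cos(th)]); nrm=np.array([-d[1],d[0]])
    u=(W-[x0,17])@d; v=(W-[x0,17])@nrm
    m=abs(abs(v)-42)<5; print("u of wall pts",np.percentile(u[m],[0,2,5,50,95,100]))
    for sg in (1,-1): print(sg, np.percentile(u[abs(v-sg*42)<5],[0,2,5,95,100]))
E
```

```text
[[ 0.967  0.254  0.   ]
 [ 0.254 -0.967  0.   ]
 [ 0.    -0.    -1.   ]]
top 548
[[ 93.537   0.11  624.   ]
 [ 93.358   0.1   625.   ]
 [ 93.12    0.12  624.   ]
 [ 92.792   0.08  626.   ]
 [ 92.624   0.09  625.   ]
 [ 92.306   0.13  623.   ]] [ 92.331   0.11  624.333]
u of wall pts [ -6.783   1.929   8.689  71.399 132.455 137.82 ]
1 [ -6.783  -0.377   4.245 131.883 137.82 ]
-1 [  7.894   9.801  14.103 132.773 137.263]
scene 617
[[108.638   0.1   632.   ]
 [106.79    0.09  633.   ]
 [106.782   0.11  632.   ]
 [106.771   0.11  631.   ]
 [106.648   0.12  631.   ]
 [106.559   0.09  632.   ]] [105.921   0.113 631.25 ]
u of wall pts [-10.938   0.519   6.888  74.779 134.576 141.342]
1 [-10.938  -2.883   4.412 132.16  135.276]
-1 [ -8.856   6.273   9.676 135.265 141.342]
```

Call:
servo_tool(targets=[[0.024, 0.034, -0.011, 0, 0, 0, 0], [0.024, 0.034, -0.011, 0, 0, 0, 0], [0.024, 0.034, -0.011, 0, 0, 0, 0], [0.024, 0.034, -0.011, 0, 0, 0, 0], [0.024, 0.034, -0.011, 0, 0, 0, 0], [0.024, 0.034, -0.011, 0, 0, 0, 0], [0.024, 0.034, -0.011, 0, 0, 0, 0], [0.024, 0.034, -0.011, 0, 0, 0, 0], [0.024, 0.034, -0.011, 0, 0, 0, 0], [0.024, 0.034, -0.011, 0, 0, 0, 0]])

```text
time: 2.43
tcp_pos: [461.0, -410.6, 209.4]
tool_rot: [0.0, 0.992, 0.128, 0.0]
wrist_force: [1.1, -0.8, 0.2]
width: 0.281
grasp_force: 0.0
```

Call:
servo_tool(targets=[[0.024, 0.02, -0.006, 0, 0, 0, 0], [0.024, 0.02, -0.006, 0, 0, 0, 0], [0.024, 0.02, -0.006, 0, 0, 0, 0], [0.024, 0.02, -0.006, 0, 0, 0, 0], [0.024, 0.02, -0.006, 0, 0, 0, 0], [0.024, 0.02, -0.006, 0, 0, 0, 0], [0.024, 0.02, -0.006, 0, 0, 0, 0], [0.024, 0.02, -0.006, 0, 0, 0, 0], [0.024, 0.02, -0.006, 0, 0, 0, 0], [0.024, 0.02, -0.006, 0, 0, 0, 0]])

```text
time: 3.27
tcp_pos: [638.6, -302.4, 209.1]
tool_rot: [-0.0, 0.992, 0.128, -0.0]
wrist_force: [-0.3, 0.5, 0.8]
width: 0.285
grasp_force: 0.0
```

Call:
servo_tool(targets=[[0.024, 0, 0, 0, 0, 0, -7.1], [0.024, 0, 0, 0, 0, 0, -7.1], [0.024, 0, 0, 0, 0, 0, -7.1], [0.024, 0, 0, 0, 0, 0, -7.1], [0.024, 0, 0, 0, 0, 0, -7.1], [0.024, 0, 0, 0, 0, 0, -7.1], [0.024, 0, 0, 0, 0, 0, -7.1], [0.024, 0, 0, 0, 0, 0, -7.1], [0.024, 0, 0, 0, 0, 0, -7.1], [0.024, 0, 0, 0, 0, 0, -7.1]])

```text
time: 4.1
tcp_pos: [637.8, -303.0, 209.1]
tool_rot: [-0.0, 0.731, 0.682, -0.0]
wrist_force: [-0.4, 0.2, -0.5]
width: 0.282
grasp_force: 0.0
```

Call:
servo_tool(targets=[[0.024, 0, 0, 0, 0, 0, -4.3], [0.024, 0, 0, 0, 0, 5, 0], [0.024, 0, 0, 0, 0, 5, 0], [0.024, 0, 0, 0, 0, 5, 0], [0.024, 0, 0, 0, 0, 5, 0], [0.024, 0, 0, 0, 0, 5, 0], [0.024, 0, 0, 0, 0, 5, 0], [0.024, 0, 0, 0, 0, 5, 0], [0.024, 0, 0, 0, 0, 5, 0], [0.024, 0, 0, 0, 0, 5, 0]])

```text
time: 4.93
tcp_pos: [637.6, -304.0, 209.5]
tool_rot: [-0.271, 0.653, 0.653, 0.272]
wrist_force: [0.6, 0.5, 0.4]
width: 0.28
grasp_force: 0.0
```

Call:
servo_tool(targets=[[0.024, -0.003, 0, 0.0225, 0, 0, 0], [0.024, -0.003, 0, 0.0225, 0, 0, 0], [0.024, -0.003, 0, 0.0225, 0, 0, 0], [0.024, -0.003, 0, 0.0225, 0, 0, 0], [0.024, -0.003, 0, 0.0225, 0, 0, 0], [0.024, -0.003, 0, 0.0225, 0, 0, 0], [0.024, -0.003, 0, 0.0225, 0, 0, 0], [0.024, -0.003, 0, 0.0225, 0, 0, 0], [0.024, -0.003, 0, 0.0225, 0, 0, 0], [0.024, -0.003, 0, 0.0225, 0, 0, 0]])

```text
time: 5.77
tcp_pos: [637.7, -164.8, 27.9]
tool_rot: [-0.27, 0.653, 0.653, 0.27]
wrist_force: [1.0, -0.6, -0.1]
width: 0.283
grasp_force: 0.0
```

```bash
python3 - <<'E'
from h import *
np.set_printoptions(precision=3,suppress=True)
p=r.camera("wrist"); t=r.camera("top"); print(p["pose"],p["vertical_fov"],r.sense()["wrist_force"])
a=p["img"]; b=cv2.resize(t["img"][120:280,250:410],(400,400),interpolation=2)
cv2.imwrite("pics/w3.png",np.hstack([a[:,120:520],b])[:,:,::-1])
E
```

```text
[[   1.      -0.      -0.     639.016]
 [   0.       0.887   -0.462 -227.672]
 [   0.       0.462    0.887  197.569]
 [   0.       0.       0.       1.   ]] 65.70646984690485 [-0.995  0.314  0.118]
```

View pics/w3.png

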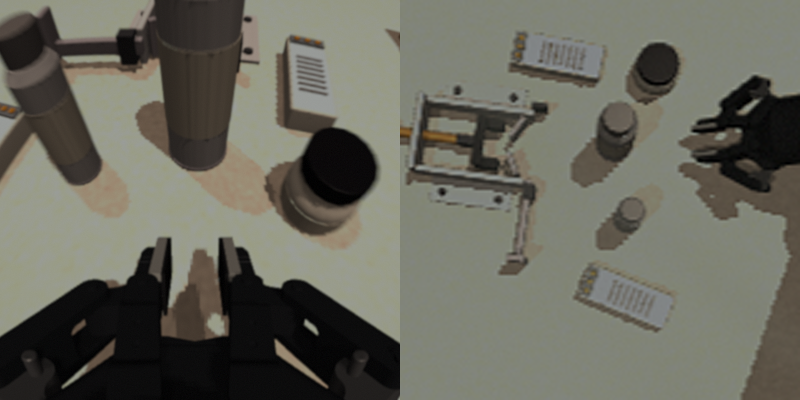

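The wrist view (left) shows the can ahead with its base at (197,168), nearly centred between the fingers at (160..235,245). The small look-alike is at left and the jar at right, both clear. I'll get the can's position from the wrist depth.

```bash
cat >> h.py <<'E'
def wcloud(p):
    f=200/np.tan(np.radians(p["vertical_fov"])/2)
    v,u=np.mgrid[:400,:640].astype(float); x=u-p["cx"]; y=v-p["cy"]; rr=np.hypot(x,y)+1e-9
    k=np.tan(np.minimum(rr/f,1.5))/rr; d=p["depth"]
    P=np.stack([x*k*d,-y*k*d,-d],-1)
    return P@p["pose"][:3,:3].T+p["pose"][:3,3]
def circ(C,c,rad,zlo,zhi,n=8):
    from scipy.optimize import least_squares
    m=C[(np.hypot(C[:,0]-c[0],C[:,1]-c[1])<rad+14)&(C[:,2]>zlo)&(C[:,2]<zhi)][:,:2]
    s=least_squares(lambda q:np.hypot(m[:,0]-q[0],m[:,1]-q[1])-rad,c,loss="soft_l1",f_scale=2)
    return s.x,len(m)
E
python3 - <<'E'
from h import *
np.set_printoptions(precision=1,suppress=True)
p=r.camera("wrist"); C=wcloud(p).reshape(-1,3)
print("can",circ(C,(638,-81),22.5,8,130)); print("small",circ(C,(543,-97),17,8,90)); print("jar",circ(C,(725,-130),28,5,55))
g=C[(abs(C[:,0]-638)<60)&(C[:,1]>-180)&(C[:,1]<-130)&(C[:,2]<6)]; print("table z",np.median(g[:,2]))
A=C[(C[:,1]>-20)&(C[:,0]<610)&(C[:,0]>440)&(C[:,1]<70)&(C[:,2]>12)]
print(len(A))
for lo in range(450,610,12):
    q=A[(A[:,0]>=lo)&(A[:,0]<lo+12)]
    if len(q)>5: print(lo,len(q),"front y",np.percentile(q[:,1],[5,25,50]),"z",q[:,2].min(),q[:,2].max())
D=C[(C[:,0]>650)&(C[:,0]<700)&(C[:,1]>-10)&(C[:,1]<70)&(C[:,2]>8)]; print("right",len(D),np.percentile(D[:,1],[2,10,50]) if len(D) else 0, np.percentile(D[:,0],[2,50,98]) if len(D) else 0)
E
```

```text
can (array([641.3, -82.4]), 11556)
small (array([547.8, -99.8]), 4401)
jar (array([ 730.7, -129.5]), 3672)
table z -1.098929022082558
3353
486 394 front y [18.8 19.7 20.7] z 15.265152979629079 75.5796659136153
498 506 front y [22.9 25.5 28.1] z 13.408182994912778 75.33117713696575
510 184 front y [23.1 23.9 24.6] z 18.309148911335114 37.20721829232352
522 201 front y [21.7 22.5 23.1] z 18.722838106623215 37.328744583683914
534 206 front y [20.5 21.1 21.6] z 18.74095829999382 37.1741886858633
546 217 front y [18.8 19.6 20.2] z 18.836520442867908 37.37498931672468
558 245 front y [12.4 13.3 18.1] z 12.144370866017368 45.766681374877436
570 447 front y [10.9 11.7 12.4] z 12.115077070137943 46.15535193839375
582 653 front y [12.8 17.  26.5] z 12.057453451650616 45.34244911197021
594 300 front y [31.5 32.5 33.3] z 12.411833945637227 50.00227602430229
right 41 [-1.5 -0.8  0.1] [679.3 680.1 681. ]
```

```bash
python3 - <<'E'
from h import *
np.set_printoptions(precision=1,suppress=True)
p=r.camera("wrist"); C=wcloud(p).reshape(-1,3)
th=.119; d=np.array([np.sin(th),np.cos(th)]); n=np.array([-d[1],d[0]])
u=C[:,:2]@d-95.05; v=(C[:,:2]-[624.4,17])@n
k=(abs(u+15)<1.5)&(C[:,2]>10)&(C[:,2]<48)
print("front faces v"); h,e=np.histogram(v[k],np.arange(-80,80,2)); print([(int(a),int(b)) for a,b in zip(e,h) if b])
for sg in (1,-1): print(sg,np.percentile(v[k&(v*sg>20)&(abs(v)<70)],[0,2,98,100]))
k=(u>3)&(u<60)&(C[:,2]>5)&(C[:,2]<40)&(abs(v)<60)
h,e=np.histogram(v[k],np.arange(-60,60,2)); print([(int(a),int(b)) for a,b in zip(e,h) if b])
k=(u>-10)&(u<60)&(abs(v)<37)&(C[:,2]>12)
for lo in range(-10,60,5):
  q=k&(u>=lo)&(u<lo+5); print(lo,q.sum(),np.percentile(v[q],[2,50,98]) if q.sum() else '')
t=(C[:,2]>40)&(C[:,2]<80)&(v>100)&(v<160)&(abs(u)<40); print("tab u",np.percentile(u[t],[2,50,98]),"v",np.percentile(v[t],[2,50,98]))
c=np.array([641.3,-82.4]); print("can u,v",c@d-95.05,(c-[624.4,17])@n)
E
```

```text
front faces v
[(-58, 46), (-56, 1), (40, 46), (42, 62), (44, 64), (46, 53), (48, 63), (50, 61), (52, 58), (54, 55), (56, 21)]
1 [40.1 40.6 56.4 57.2]
-1 [-57.9 -57.8 -56.  -56. ]
[(24, 47), (26, 68), (28, 59), (30, 34), (32, 9), (34, 161)]
-10 57 [34.  35.1 36.8]
-5 21 [34.1 35.  36.4]
0 69 [34.1 35.1 36.6]
5 262 [24.6 28.6 35.6]
10 97 [24.3 32.3 35.7]
15 34 [34.2 35.  36.3]
20 9 [34.9 35.8 36.8]
25 9 [34.3 35.2 36.7]
30 15 [34.2 35.4 36.7]
35 14 [34.4 34.8 36.9]
40 14 [34.3 34.8 36.7]
45 15 [34.6 35.2 36.4]
50 10 [35.  35.4 36.3]
55 2 [35.9 35.9 35.9]
tab u [-17.6 -10.7   3.1] v [125.5 127.  132.9]
can u,v -100.73254289827324 -28.581182985530067
```

Call:
servo_tool(targets=[[0.024, 0.0026, 0.0003, 0.0026, 0, 0, 0], [0.024, 0.0026, 0.0003, 0.0026, 0, 0, 0], [0.024, 0.0026, 0.0003, 0.0026, 0, 0, 0], [0.024, 0.0026, 0.0003, 0.0026, 0, 0, 0], [0.024, 0.0026, 0.0003, 0.0026, 0, 0, 0], [0.024, 0.0026, 0.0003, 0.0026, 0, 0, 0], [0.024, 0.0026, 0.0003, 0.0026, 0, 0, 0], [0.024, 0.0026, 0.0003, 0.0026, 0, 0, 0], [0.024, 0.0022, 0.0003, 0.0022, 0, 0, 0], [0.024, 0.0018, 0.0003, 0.0018, 0, 0, 0]])

```text
time: 6.8
tcp_pos: [640.8, -129.4, 29.0]
tool_rot: [-0.271, 0.653, 0.653, 0.271]
wrist_force: [-0.1, -0.4, 0.6]
width: 0.28
grasp_force: 0.0
```

Call:
servo_tool(targets=[[0.024, 0.001, 0, 0.001, 0, 0, 0], [0.024, 0.001, 0, 0.001, 0, 0, 0], [0.024, 0.001, 0, 0.001, 0, 0, 0], [0.024, 0.001, 0, 0.001, 0, 0, 0], [0.024, 0.001, 0, 0.001, 0, 0, 0], [0.024, 0.001, 0, 0.001, 0, 0, 0], [0.024, 0.001, 0, 0.001, 0, 0, 0], [0.024, 0.001, 0, 0.001, 0, 0, 0], [0.024, 0.001, 0, 0.001, 0, 0, 0], [0.024, 0.001, 0, 0.001, 0, 0, 0]])

```text
time: 7.63
tcp_pos: [640.8, -115.6, 28.9]
tool_rot: [-0.271, 0.653, 0.653, 0.271]
wrist_force: [0.5, -0.4, -0.7]
width: 0.274
grasp_force: 0.0
```

```bash
cat >> h.py <<'E'
def look(c0):
    p=r.camera("wrist"); C=wcloud(p).reshape(-1,3); c,_=circ(C,c0,22.5,62,130); t=r.sense()["tcp_pos"]
    print("can",c,"tcp",t,"can-tcp",c-t[:2],"force",r.sense()["wrist_force"])
    return p,C,c
E
python3 -c "
from h import *
np.set_printoptions(precision=1,suppress=True)
p,C,c=look((641,-82))
cv2.imwrite('pics/w4.png',p['img'][:,120:520,::-1])"
```

```text
can [641.3 -82.4] tcp [ 640.8 -115.2   29. ] can-tcp [ 0.5 32.8] force [-0.8  0.5 -0.2]
```

View pics/w4.png

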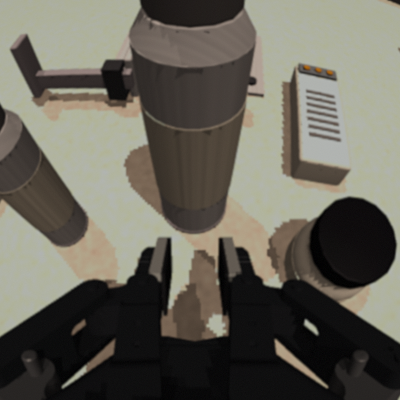

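The can is centred between the fingertips (base at (197,228), tips at (165..225,245)), with a few mm still to go. Starting the diagonal push.

Call:
servo_tool(targets=[[0.024, 0.0014, 0, 0.0014, 0, 0, 0], [0.024, 0.0014, 0, 0.0014, 0, 0, 0], [0.024, 0.0014, 0, 0.0014, 0, 0, 0], [0.024, 0.0014, -0.0004, 0.0014, 0, 0, 0], [0.024, 0.0017, -0.0005, 0.0017, 0, 0, 0], [0.024, 0.0021, -0.0007, 0.0021, 0, 0, 0], [0.024, 0.0021, -0.0007, 0.0021, 0, 0, 0], [0.024, 0.0021, -0.0007, 0.0021, 0, 0, 0], [0.024, 0.0021, -0.0007, 0.0021, 0, 0, 0], [0.024, 0.0014, -0.0004, 0.0014, 0, 0, 0]])

```text
time: 8.52
tcp_pos: [636.7, -91.1, 29.0]
tool_rot: [-0.271, 0.653, 0.653, 0.271]
wrist_force: [-0.0, -1.3, 1.4]
width: 0.279
grasp_force: 0.8
```

```bash
python3 -c "
from h import *
np.set_printoptions(precision=1,suppress=True)
p,C,c=look((640,-65))"
```

```text
can [ 642.4 -109.7] tcp [636.7 -90.9  29.1] can-tcp [  5.7 -18.8] force [-0.5 -0.2  0.9]
```

```bash
python3 - <<'E'
s=open('h.py').read()
s=s.replace('C=wcloud(p).reshape(-1,3); c,_=circ(C,c0,22.5,62,130); t=r.sense()["tcp_pos"]','C=wcloud(p).reshape(-1,3); t=r.sense()["tcp_pos"]; C=C[C[:,1]>t[1]+3]; c,k=circ(C,c0,22.5,40,125); print(k)')
open('h.py','w').write(s)
E
python3 -c "
from h import *
np.set_printoptions(precision=1,suppress=True)
p,C,c=look((639,-60))
t=cloud(r.camera('top')).reshape(-1,3); m=t[(t[:,2]>168)&(abs(t[:,0]-638)<25)&(t[:,1]>-85)&(t[:,1]<-20)]; print(len(m),m.min(0),m.max(0),np.median(m,0))"
```

```text
70
can [641.1 -93.6] tcp [636.8 -91.3  29.1] can-tcp [ 4.3 -2.3] force [-0.  -0.3  0.5]
99 [621.8 -83.  169.8] [653.6 -61.6 185.7] [637.3 -74.6 180.1]
```

```bash
python3 - <<'E'
from h import *
np.set_printoptions(precision=1,suppress=True)
p=r.camera("wrist"); t=r.camera("top")
cv2.imwrite("pics/w5.png",np.hstack([p["img"][:,120:520],cv2.resize(t["img"][120:280,250:410],(400,400),interpolation=2)])[:,:,::-1])
T=cloud(t).reshape(-1,3); m=T[(T[:,2]>168)&(abs(T[:,0]-638)<25)&(T[:,1]>-110)&(T[:,1]<-20)]; print(len(m),m.min(0),m.max(0),np.median(m,0))
E
```

```text
130 [621.8 -95.9 170.5] [653.7 -64.2 185.2] [637.6 -79.9 180.2]
```

View pics/w5.png

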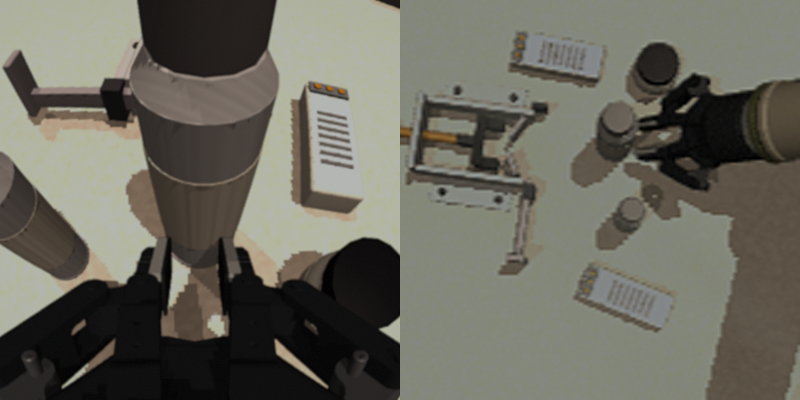

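The can still stands where it was at (637.6,-80). The tips have only just touched it (wrist force about 1 N), so they reach less far than I assumed. I'll measure the tips in the depth picture.

```bash
python3 - <<'E'
from h import *
np.set_printoptions(precision=1,suppress=True)
p=r.camera("wrist"); C=wcloud(p); s,R=tool()
print(s["tcp_pos"],s["wrist_force"],s["width"])
for row,col in ((240,280),(245,285),(260,285),(300,285),(240,345),(260,345),(300,345),(255,320),(250,310),(230,318),(200,318),(150,318)):
    print(row,col,C[row,col],"tool",R.inv().apply(C[row,col]-s["tcp_pos"]))
E
```

```text
[636.8 -91.9  28.8] [ 0.7 -0.1  0.2] 0.2847033741578451
240 280 [ 621.3 -105.9   56.5] tool [  9.7 -15.4 -29.5]
245 285 [ 624.2 -109.5   60. ] tool [  9.6 -12.5 -34.5]
260 285 [ 625.5 -119.8   70.7] tool [  9.9 -11.2 -49.4]
300 285 [ 625.8 -136.7   68. ] tool [ -4.  -11.  -59.5]
240 345 [ 652.9 -105.6   55.9] tool [  9.4  16.2 -28.9]
260 345 [ 651.1 -119.7   70.2] tool [  9.6  14.4 -49. ]
300 345 [ 650.8 -136.8   68.9] tool [ -3.4  14.  -60.2]
255 320 [ 641.2 -104.7   27.1] tool [-10.3   4.5  -7.9]
250 310 [ 635.6 -103.8   33.9] tool [ -4.8  -1.2 -12. ]
230 318 [ 639.6 -105.3   69.1] tool [ 18.9   2.9 -38. ]
200 318 [ 639.3 -105.1   98.5] tool [ 40.    2.6 -58.7]
150 318 [ 639.  -104.7  128.8] tool [ 61.6   2.3 -79.8]
```

```bash
python3 - <<'E'
from h import *
np.set_printoptions(precision=0,suppress=True)
t=r.camera("top"); T=cloud(t).reshape(-1,3)
for y in range(-130,-85,4):
    m=T[(T[:,1]>=y)&(T[:,1]<y+4)&(abs(T[:,0]-636)<40)&(T[:,2]>8)]
    m=m[np.argsort(m[:,0])]; print(y,[(int(a),int(b)) for a,_,b in m[::2]])
p=r.camera("wrist"); C=wcloud(p); s,R=tool(); 
for row in range(225,330,8): print(row,[tuple(np.round(R.inv().apply(C[row,c]-s["tcp_pos"])).astype(int)) for c in (272,278,284,290,296)])
E
```

```text
-130 [(597, 84), (609, 79), (611, 85), (614, 84), (617, 88), (620, 86), (647, 60), (648, 74), (651, 75), (654, 88), (658, 84), (661, 83)]
-126 [(610, 54), (613, 76), (618, 81), (647, 77), (648, 56), (654, 75), (660, 74)]
-122 [(610, 52), (611, 69), (614, 65), (616, 70), (619, 73), (622, 73), (647, 59), (651, 75), (653, 76), (657, 71), (660, 70)]
-118 [(609, 56), (615, 58), (619, 72), (647, 41), (648, 38), (651, 72), (659, 63)]
-114 [(611, 63), (614, 64), (617, 65), (620, 64), (623, 65), (647, 40), (649, 52), (652, 67), (656, 57), (659, 58)]
-110 [(612, 54), (617, 66), (623, 64), (649, 66), (652, 65), (656, 61)]
-106 [(617, 59), (624, 57)]
-102 [(618, 58), (627, 130), (629, 100), (637, 137), (642, 139)]
-98 [(622, 29), (623, 59), (624, 110), (625, 85), (627, 145), (629, 150), (632, 149), (635, 149), (638, 145), (647, 142)]
-94 [(619, 106), (619, 44), (620, 121), (621, 131), (622, 141), (626, 151), (628, 154), (630, 174), (632, 180), (635, 176), (637, 181), (640, 178), (642, 180), (646, 177), (651, 179)]
-90 [(617, 59), (618, 95), (618, 128), (619, 70), (619, 141), (622, 141), (624, 14
[... 2878 characters left out ...]
t64(16), np.int64(-11), np.int64(-93)), (np.int64(16), np.int64(-9), np.int64(-93)), (np.int64(-12), np.int64(-12), np.int64(-59)), (np.int64(-52), np.int64(-14), np.int64(-10)), (np.int64(-52), np.int64(-10), np.int64(-10))]
321 [(np.int64(16), np.int64(-11), np.int64(-96)), (np.int64(16), np.int64(-9), np.int64(-96)), (np.int64(-55), np.int64(-18), np.int64(-14)), (np.int64(-56), np.int64(-14), np.int64(-13)), (np.int64(-55), np.int64(-10), np.int64(-14))]
329 [(np.int64(16), np.int64(-10), np.int64(-100)), (np.int64(15), np.int64(-9), np.int64(-99)), (np.int64(-60), np.int64(-18), np.int64(-17)), (np.int64(-59), np.int64(-14), np.int64(-17)), (np.int64(-59), np.int64(-10), np.int64(-17))]
```

Both cameras put the real pad ends at tool z ≈ -31 mm, behind the reported TCP, with their contact corner now about 55 mm above the table. I'll back off slightly and go down 26 mm so the push is low.

Call:
servo_tool(targets=[[0.024, -0.0028, 0.0015, -0.0028, 0, 0, 0], [0.024, -0.0028, 0.0015, -0.0028, 0, 0, 0], [0.024, -0.0023, 0, 0.0023, 0, 0, 0], [0.024, -0.0023, 0, 0.0023, 0, 0, 0], [0.024, -0.0023, 0, 0.0023, 0, 0, 0], [0.024, -0.0023, 0, 0.0023, 0, 0, 0], [0.024, -0.0023, 0, 0.0023, 0, 0, 0], [0.024, -0.0023, 0, 0.0023, 0, 0, 0], [0.024, -0.0023, 0, 0.0023, 0, 0, 0], [0.024, -0.0023, 0, 0.0023, 0, 0, 0]])

```text
time: 9.75
tcp_pos: [639.7, -99.4, 2.5]
tool_rot: [-0.271, 0.653, 0.653, 0.271]
wrist_force: [1.1, -0.3, -0.3]
width: 0.277
grasp_force: 0.0
```

```bash
cat >> h.py <<'E'
def look2():
    p=r.camera("wrist"); C=wcloud(p); s,R=tool(); Q=R.inv().apply(C.reshape(-1,3)-s["tcp_pos"]); F=C.reshape(-1,3)
    pad=F[(abs(abs(Q[:,1])-11)<2)&(abs(Q[:,0])<13)&(Q[:,2]<-26)&(Q[:,2]>-50)]
    band=F[(F[:,2]>75)&(F[:,2]<125)&(F[:,1]>s["tcp_pos"][1]-22)&(F[:,1]<s["tcp_pos"][1]+70)&(abs(F[:,0]-s["tcp_pos"][0])<35)]
    c=[s["tcp_pos"][0],np.percentile(band[:,1],5)+22.5]
    c,k=circ(band,c,22.5,75,125)
    th=.119; d=np.array([np.sin(th),np.cos(th)]); n=np.array([-d[1],d[0]])
    print("can",c,k,"u",c@d-95.05,"v+-3",(c-[624.4,17])@n,"tcp",s["tcp_pos"],"c-t",c-s["tcp_pos"][:2],"F",s["wrist_force"],"pad z min",np.percentile(pad[:,2],1) if len(pad) else 0)
    return p,F,c
E
python3 -c "
from h import *
np.set_printoptions(precision=1,suppress=True)
look2()"
```

```text
can [641.3 -82.4] 13319 u -100.6996633699722 v+-3 -28.60192000164318 tcp [639.3 -99.4   1.8] c-t [ 2. 17.] F [ 0.1  0.1 -0.7] pad z min 16.29708340492028
```

Call:
servo_tool(targets=[[0.024, 0.0023, 0.0005, 0.0023, 0, 0, 0], [0.024, 0.0023, 0.0005, 0.0023, 0, 0, 0], [0.024, 0.002, 0.0003, 0.002, 0, 0, 0], [0.024, 0.0016, 0, 0.0016, 0, 0, 0], [0.024, 0.0016, 0, 0.0016, 0, 0, 0], [0.024, 0.002, -0.0005, 0.002, 0, 0, 0], [0.024, 0.002, -0.0006, 0.002, 0, 0, 0], [0.024, 0.002, -0.0006, 0.002, 0, 0, 0], [0.024, 0.002, -0.0006, 0.002, 0, 0, 0], [0.024, 0.002, -0.0006, 0.002, 0, 0, 0]])

```text
time: 10.63
tcp_pos: [638.1, -71.3, 3.0]
tool_rot: [-0.271, 0.653, 0.653, 0.271]
wrist_force: [1.1, -2.5, 1.1]
width: 0.278
grasp_force: 0.8
```

```bash
python3 -c "
from h import *
np.set_printoptions(precision=1,suppress=True)
look2()"
```

```text
can [639.5 -63.7] 13173 u -82.34411868432373 v+-3 -24.598723696583058 tcp [638.  -70.5   3.1] c-t [1.5 6.8] F [-0.4 -0.2  0.5] pad z min 16.593202321803822
```

Call:
servo_tool(targets=[[0.024, 0.002, -0.0008, 0.002, 0, 0, 0], [0.024, 0.002, -0.0008, 0.002, 0, 0, 0], [0.024, 0.002, -0.0008, 0.002, 0, 0, 0], [0.024, 0.002, -0.0008, 0.002, 0, 0, 0], [0.024, 0.002, -0.0008, 0.002, 0, 0, 0], [0.024, 0.002, -0.0008, 0.002, 0, 0, 0], [0.024, 0.002, -0.0008, 0.002, 0, 0, 0], [0.024, 0.002, -0.0008, 0.002, 0, 0, 0], [0.024, 0.002, -0.0008, 0.002, 0, 0, 0], [0.024, 0.002, -0.0008, 0.002, 0, 0, 0]])

```text
time: 11.52
tcp_pos: [630.1, -43.0, 2.9]
tool_rot: [-0.271, 0.653, 0.653, 0.271]
wrist_force: [-0.5, -1.1, 1.0]
width: 0.285
grasp_force: 1.0
```

```bash
python3 - <<'E'
from h import *
np.set_printoptions(precision=1,suppress=True)
p,C,c=look2()
th=.119; d=np.array([np.sin(th),np.cos(th)]); n=np.array([-d[1],d[0]])
u=C[:,:2]@d-95.05; v=(C[:,:2]-[624.4,17])@n
k=(abs(u+15)<1.5)&(C[:,2]>10)&(C[:,2]<48)
h,e=np.histogram(v[k],np.arange(-80,80,1)); print("front",[(int(a),int(b)) for a,b in zip(e,h) if b>3])
k=(u>5)&(u<100)&(C[:,2]>6)&(C[:,2]<43)
h,e=np.histogram(v[k],np.arange(-60,60,1)); print("in",[(int(a),int(b)) for a,b in zip(e,h) if b>3])
k=(u>5)&(u<100)&(C[:,2]>43)&(C[:,2]<49)
h,e=np.histogram(v[k],np.arange(-60,60,1)); print("walltop",[(int(a),int(b)) for a,b in zip(e,h) if b>3])
E
```

```text
can [631.5 -35.4] 13199 u -55.186028572849224 v+-3 -13.24596107288989 tcp [629.8 -42.1   3. ] c-t [1.7 6.8] F [ 1.  -0.4  1.4] pad z min 16.37697260308657
front [(-58, 49), (-57, 59), (-56, 65), (-55, 58), (-54, 60), (-53, 62), (-52, 33), (40, 34), (41, 58), (42, 53), (43, 56), (44, 61), (45, 51), (46, 50), (47, 56), (48, 52), (49, 56), (50, 49), (51, 56), (52, 60), (53, 49), (54, 52), (55, 46), (56, 38)]
in []
walltop [(41, 5)]
```

Call:
servo_tool(targets=[[0.024, 0.002, -0.0009, 0.002, 0, 0, 0], [0.024, 0.002, -0.0009, 0.002, 0, 0, 0], [0.024, 0.002, -0.0009, 0.002, 0, 0, 0], [0.024, 0.002, -0.0009, 0.002, 0, 0, 0], [0.024, 0.002, -0.0009, 0.002, 0, 0, 0], [0.024, 0.002, -0.0009, 0.002, 0, 0, 0], [0.024, 0.002, -0.0009, 0.002, 0, 0, 0], [0.024, 0.002, -0.0009, 0.002, 0, 0, 0], [0.024, 0.002, -0.0009, 0.002, 0, 0, 0], [0.024, 0.002, -0.0009, 0.002, 0, 0, 0]])

```text
time: 12.4
tcp_pos: [621.0, -14.6, 2.9]
tool_rot: [-0.271, 0.653, 0.653, 0.271]
wrist_force: [1.0, -2.3, 1.6]
width: 0.282
grasp_force: 1.0
```

```bash
python3 - <<'E'
from h import *
np.set_printoptions(precision=1,suppress=True)
p,C,c=look2()
th=.119; d=np.array([np.sin(th),np.cos(th)]); n=np.array([-d[1],d[0]])
t=r.camera("top"); T=cloud(t).reshape(-1,3)
for nm,C in (("w",C),("t",T)):
  u=C[:,:2]@d-95.05; v=(C[:,:2]-[624.4,17])@n
  k=(abs(u+15)<1.5)&(C[:,2]>10)&(C[:,2]<48)
  h,e=np.histogram(v[k],np.arange(-80,80,1)); print("front",[(int(a),int(b)) for a,b in zip(e,h) if b>3])
  k=(u>5)&(u<110)&(C[:,2]>36)&(C[:,2]<55)
  h,e=np.histogram(v[k],np.arange(-60,60,2)); print("walltop",[(int(a),int(b)) for a,b in zip(e,h) if b>1])
m=T[(T[:,2]>170)&(np.hypot(T[:,0]-620,T[:,1]+5)<45)]; m=m[:,:2]; cc=(m.max(0)+m.min(0))/2; print("cap top",cc,"v",(cc-[624.4,17])@n,"u",cc@d-95.05)
x=p["img"][:,120:520]; cv2.imwrite("pics/w6.png",np.hstack([x,cv2.resize(t["img"][130:250,230:350],(400,400),interpolation=2)])[:,:,::-1])
E
```

```text
can [622.5  -7.1] 13195 u -28.151856923057338 v+-3 -0.9386105160584177 tcp [620.7 -13.8   3. ] c-t [1.7 6.8] F [ 0.2 -0.9  0.7] pad z min 16.783264156672782
front [(-58, 43), (-57, 57), (-56, 56), (-55, 61), (-54, 55), (-53, 62), (-52, 40), (40, 52), (41, 52), (42, 60), (43, 57), (44, 56), (45, 58), (46, 52), (47, 57), (48, 51), (49, 51), (50, 58), (51, 56), (52, 49), (53, 58), (54, 51), (55, 53), (56, 32)]
walltop [(-50, 103), (-48, 254), (-46, 255), (-44, 239), (-42, 264), (-40, 25), (-38, 53), (-36, 96), (-34, 64), (40, 7), (42, 2)]
front []
walltop [(-48, 5), (-46, 22), (-44, 21), (-42, 22), (-40, 36), (-34, 2), (-32, 2), (-30, 12), (-28, 7), (-26, 9), (-24, 11), (-22, 7), (-20, 12), (-18, 3), (-16, 4), (-14, 6), (-12, 4), (-10, 4), (-8, 3), (-6, 5), (-4, 4), (-2, 8), (0, 5), (2, 3), (4, 6), (6, 2), (8, 3), (10, 6), (12, 4), (14, 5), (16, 7), (18, 7), (20, 7), (22, 12), (24, 8), (26, 7), (28, 10), (30, 2), (36, 4), (38, 21), (40, 23), (42, 27), (44, 26)]
cap top [619.8  -4.1] v 2.031144845525663 u -25.48785504452617
```

View pics/w6.png

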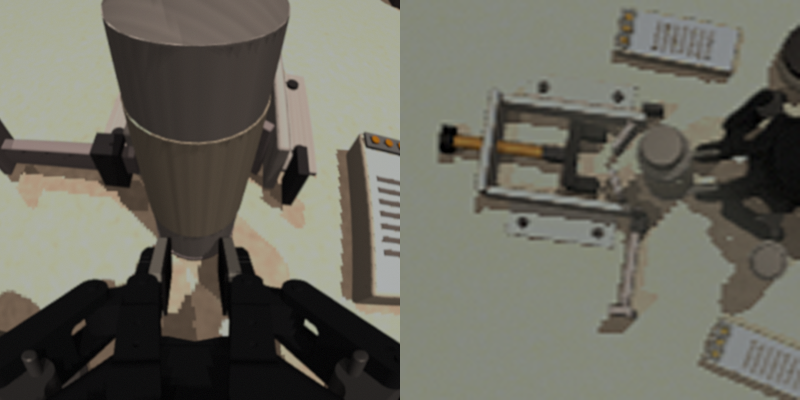

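The can stands at u≈-28, 2.3 mm left of the bay's centre. In the wrist frame the inner walls are at v=35 and -41.5, so the centre is at v=-3.2. The wrist picture shows it upright in the fingers, the bolt open at left, and clear room on both sides. I'll go in while shifting right.

Call:
servo_tool(targets=[[0.024, 0.0014, 0.0005, 0.0014, 0, 0, 0], [0.024, 0.0014, 0.0005, 0.0014, 0, 0, 0], [0.024, 0.0014, 0.0005, 0.0014, 0, 0, 0], [0.024, 0.0014, 0.0005, 0.0014, 0, 0, 0], [0.024, 0.0014, 0.0005, 0.0014, 0, 0, 0], [0.024, 0.0014, 0.0005, 0.0014, 0, 0, 0], [0.024, 0.0014, 0.0005, 0.0014, 0, 0, 0], [0.024, 0.0014, 0.0005, 0.0014, 0, 0, 0], [0.024, 0.0014, 0.0005, 0.0014, 0, 0, 0], [0.024, 0.0014, 0.0005, 0.0014, 0, 0, 0]])

```text
time: 13.33
tcp_pos: [626.1, 5.1, 2.9]
tool_rot: [-0.271, 0.653, 0.653, 0.271]
wrist_force: [-1.1, -1.3, 1.0]
width: 0.279
grasp_force: 0.7
```

```bash
python3 -c "
from h import *
np.set_printoptions(precision=1,suppress=True)
look2()"
```

```text
can [627.1  12.8] 13212 u -7.870018655287609 v+-3 -3.182906805416374 tcp [626.1   5.8   3. ] c-t [1.  7.1] F [ 0.  -0.6  0. ] pad z min 16.882310621427642
```

Call:
servo_tool(targets=[[0.024, 0.00105, 0.0002, 0.00105, 0, 0, 0], [0.024, 0.00105, 0.0002, 0.00105, 0, 0, 0], [0.024, 0.00105, 0.0002, 0.00105, 0, 0, 0], [0.024, 0.00105, 0.0002, 0.00105, 0, 0, 0], [0.024, 0.00105, 0.0002, 0.00105, 0, 0, 0], [0.024, 0.00105, 0.0002, 0.00105, 0, 0, 0], [0.024, 0.00105, 0.0002, 0.00105, 0, 0, 0], [0.024, 0.00105, 0.0002, 0.00105, 0, 0, 0], [0.024, 0.00105, 0.0002, 0.00105, 0, 0, 0], [0.024, 0.00105, 0.0002, 0.00105, 0, 0, 0]])

```text
time: 14.22
tcp_pos: [628.1, 18.0, 2.6]
tool_rot: [-0.27, 0.654, 0.653, 0.27]
wrist_force: [-2.4, -7.7, 3.2]
width: 0.283
grasp_force: 3.5
```

```bash
python3 -c "
from h import *
np.set_printoptions(precision=1,suppress=True)
look2()"
```

```text
can [628.8  25.1] 13250 u 4.539376001400328 v+-3 -3.437020200213998 tcp [628.1  18.5   2.7] c-t [0.8 6.6] F [-2.1 -5.1  1.1] pad z min 16.590777212246238
```

Call:
servo_tool(targets=[[0.024, 0.00105, 0.0002, 0.00105, 0, 0, 0], [0.024, 0.00105, 0.0002, 0.00105, 0, 0, 0], [0.024, 0.00105, 0.0002, 0.00105, 0, 0, 0], [0.024, 0.00105, 0.0002, 0.00105, 0, 0, 0], [0.024, 0.00105, 0.0002, 0.00105, 0, 0, 0], [0.024, 0.00105, 0.0002, 0.00105, 0, 0, 0], [0.024, 0.00105, 0.0002, 0.00105, 0, 0, 0], [0.024, 0.00105, 0.0002, 0.00105, 0, 0, 0], [0.024, 0.00105, 0.0002, 0.00105, 0, 0, 0], [0.024, 0.00105, 0.0002, 0.00105, 0, 0, 0]])

```text
time: 15.1
tcp_pos: [630.0, 32.9, 2.6]
tool_rot: [-0.27, 0.654, 0.653, 0.27]
wrist_force: [-4.0, -5.6, 2.7]
width: 0.281
grasp_force: 3.6
```

```bash
python3 -c "
from h import *
np.set_printoptions(precision=1,suppress=True)
look2()"
```

```text
can [630.7  40. ] 13250 u 19.53285591577044 v+-3 -3.476790050491432 tcp [630.   33.4   2.7] c-t [0.6 6.6] F [-2.6 -7.1  1.9] pad z min 15.976451507724205
```

Call:
servo_tool(targets=[[0.024, 0.0006, 0, 0.0006, 0, 0, 0], [0.024, 0.0006, 0, 0.0006, 0, 0, 0], [0.024, 0.0006, 0, 0.0006, 0, 0, 0], [0.024, 0.0006, 0, 0.0006, 0, 0, 0], [0.024, 0.0006, 0, 0.0006, 0, 0, 0], [0.024, 0.0006, 0, 0.0006, 0, 0, 0], [0.024, 0.0006, 0, 0.0006, 0, 0, 0], [0.024, 0.0006, 0, 0.0006, 0, 0, 0], [0.024, 0.0006, 0, 0.0006, 0, 0, 0], [0.024, 0.0006, 0, 0.0006, 0, 0, 0]])

```text
time: 15.98
tcp_pos: [630.5, 41.3, 2.7]
tool_rot: [-0.27, 0.654, 0.653, 0.27]
wrist_force: [-1.1, -5.8, 2.6]
width: 0.281
grasp_force: 3.3
```

Call:
servo_tool(targets=[[0.024, 0.0002, 0, 0.0002, 0, 0, 0], [0.024, 0.0002, 0, 0.0002, 0, 0, 0], [0.024, 0.0002, 0, 0.0002, 0, 0, 0], [0.024, 0.0002, 0, 0.0002, 0, 0, 0], [0.024, 0.0002, 0.0001, 0.0002, 0, 0, 0], [0.024, 0.0002, 0.0001, 0.0002, 0, 0, 0], [0.024, 0.0002, 0.0001, 0.0002, 0, 0, 0], [0.024, 0.0002, 0, 0.0002, 0, 0, 0], [0.024, 0.0002, 0, 0.0002, 0, 0, 0], [0.024, 0.0002, 0, 0.0002, 0, 0, 0]])

```text
time: 16.82
tcp_pos: [630.8, 44.1, 2.7]
tool_rot: [-0.27, 0.654, 0.653, 0.27]
wrist_force: [-1.2, -6.3, 2.1]
width: 0.284
grasp_force: 3.3
```

Call:
servo_tool(targets=[[0.024, 0.0002, 0, 0.0002, 0, 0, 0], [0.024, 0.0002, 0, 0.0002, 0, 0, 0], [0.024, 0.0002, 0, 0.0002, 0, 0, 0], [0.024, 0.0002, 0, 0.0002, 0, 0, 0], [0.024, 0.0002, 0.0001, 0.0002, 0, 0, 0], [0.024, 0.0002, 0.0001, 0.0002, 0, 0, 0], [0.024, 0.0002, 0.0001, 0.0002, 0, 0, 0], [0.024, 0, 0, 0, 0, 0, 0], [0.024, 0, 0, 0, 0, 0, 0], [0.024, 0, 0, 0, 0, 0, 0]])

```text
time: 17.65
tcp_pos: [631.1, 46.2, 2.7]
tool_rot: [-0.27, 0.654, 0.653, 0.27]
wrist_force: [0.1, -6.1, 1.7]
width: 0.286
grasp_force: 3.1
```

Call:
servo_tool(targets=[[0.024, 0.0002, 0, 0.0002, 0, 0, 0], [0.024, 0.0002, 0, 0.0002, 0, 0, 0], [0.024, 0.0002, 0, 0.0002, 0, 0, 0], [0.024, 0.0002, 0.0001, 0.0002, 0, 0, 0], [0.024, 0.0002, 0.0001, 0.0002, 0, 0, 0], [0.024, 0.0002, 0.0001, 0.0002, 0, 0, 0], [0.024, 0.0002, 0, 0.0002, 0, 0, 0], [0.024, 0.0002, 0, 0.0002, 0, 0, 0], [0.024, 0.0002, 0, 0.0002, 0, 0, 0], [0.024, 0, 0, 0, 0, 0, 0]])

```text
time: 18.48
tcp_pos: [631.4, 48.7, 2.7]
tool_rot: [-0.27, 0.654, 0.653, 0.27]
wrist_force: [-0.9, -6.1, 1.8]
width: 0.278
grasp_force: 3.2
```

Call:
servo_tool(targets=[[0.024, 0.0002, 0, 0.0002, 0, 0, 0], [0.024, 0.0002, 0, 0.0002, 0, 0, 0], [0.024, 0.0002, 0, 0.0002, 0, 0, 0], [0.024, 0.0002, 0.0001, 0.0002, 0, 0, 0], [0.024, 0.0002, 0.0001, 0.0002, 0, 0, 0], [0.024, 0.0002, 0.0001, 0.0002, 0, 0, 0], [0.024, 0.0002, 0, 0.0002, 0, 0, 0], [0.024, 0.0002, 0, 0.0002, 0, 0, 0], [0.024, 0.0002, 0, 0.0002, 0, 0, 0], [0.024, 0, 0, 0, 0, 0, 0]])

```text
time: 19.32
tcp_pos: [631.7, 49.6, 2.5]
tool_rot: [-0.269, 0.655, 0.653, 0.27]
wrist_force: [-3.6, -10.6, 4.7]
width: 0.283
grasp_force: 5.7
```

The can has met the post: 11 N with the tool nearly stalled. About 0.8 mm more should give ~13.5 N.

Call:
servo_tool(targets=[[0.024, 0.0002, -0.0001, 0.0002, 0, 0, 0], [0.024, 0.0002, -0.0001, 0.0002, 0, 0, 0], [0.024, 0.0002, -0.0001, 0.0002, 0, 0, 0], [0.024, 0, 0, 0, 0, 0, 0], [0.024, 0, 0, 0, 0, 0, 0], [0.024, 0, 0, 0, 0, 0, 0], [0.024, 0, 0, 0, 0, 0, 0], [0.024, 0, 0, 0, 0, 0, 0], [0.024, 0, 0, 0, 0, 0, 0], [0.024, 0, 0, 0, 0, 0, 0]])

```text
time: 20.15
tcp_pos: [631.7, 49.7, 2.4]
tool_rot: [-0.269, 0.655, 0.653, 0.27]
wrist_force: [-3.2, -13.3, 5.1]
width: 0.282
grasp_force: 6.5
```

```bash
python3 -c "
from h import *
np.set_printoptions(precision=1,suppress=True)
look2()
for i in range(4):
    r.camera('top'); print(r.sense()['wrist_force'])"
```

```text
can [632.4  56.4] 13243 u 35.987193448782975 v+-3 -3.2513202691442746 tcp [631.8  49.7   2.4] c-t [0.6 6.7] F [ -4.4 -13.6   5.3] pad z min 15.627342432087397
[ -3.6 -13.    5.5]
[ -3.2 -12.6   5.2]
[ -3.8 -13.    5. ]
[ -3.9 -12.8   4.5]
```

Pressed home at about 13 N for over a second; the can is at u=36, centred and upright. Now I'll withdraw straight back, lift away, and turn the hand down for the bolt.

Call:
servo_tool(targets=[[0.024, -0.0014, 0, -0.0014, 0, 0, 0], [0.024, -0.0014, 0, -0.0014, 0, 0, 0], [0.024, -0.0021, -0.0003, -0.0021, 0, 0, 0], [0.024, -0.0028, -0.0004, -0.0028, 0, 0, 0], [0.024, -0.0042, -0.0006, -0.0042, 0, 0, 0], [0.024, -0.0042, -0.0006, -0.0042, 0, 0, 0], [0.024, -0.0042, -0.0006, -0.0042, 0, 0, 0], [0.024, -0.0042, -0.0006, -0.0042, 0, 0, 0], [0.024, -0.0042, -0.0006, -0.0042, 0, 0, 0], [0.024, -0.0042, -0.0006, -0.0042, 0, 0, 0]])

```text
time: 21.23
tcp_pos: [626.6, 6.5, 2.8]
tool_rot: [-0.271, 0.653, 0.653, 0.271]
wrist_force: [0.4, 0.1, 0.3]
width: 0.282
grasp_force: 0.0
```

Call:
servo_tool(targets=[[0.04, 0, 0, -0.03, 0, 0, 0], [0.04, 0, 0, -0.03, 0, 0, 0], [0.04, 0, 0, -0.03, 0, 0, 0], [0.04, 0, 0, -0.03, 0, 0, 0], [0.04, 0, 0, -0.03, 0, 0, 0], [0.04, 0, 0, -0.03, 0, 0, 0], [0.04, 0, 0, -0.03, 0, 0, 0], [0.04, 0, 0, -0.03, 0, 0, 0], [0.04, 0, 0, -0.03, 0, 0, 0], [0.04, 0, 0, -0.03, 0, 0, 0]])

```text
time: 22.07
tcp_pos: [626.2, -206.3, 216.2]
tool_rot: [-0.271, 0.653, 0.653, 0.271]
wrist_force: [0.2, -0.4, -0.8]
width: 0.472
grasp_force: 0.0
```

Call:
servo_tool(targets=[[0.04, 0, -0.019, 0, 0, -5, 0], [0.04, 0, -0.019, 0, 0, -5, 0], [0.04, 0, -0.019, 0, 0, -5, 0], [0.04, 0, -0.019, 0, 0, -5, 0], [0.04, 0, -0.019, 0, 0, -5, 0], [0.04, 0, -0.019, 0, 0, -5, 0], [0.04, 0, -0.019, 0, 0, -5, 0], [0.04, 0, -0.019, 0, 0, -5, 0], [0.04, 0, -0.019, 0, 0, -5, 0], [0.04, 0, -0.016, 0, 0, 0, 6.8]])

```text
time: 22.9
tcp_pos: [439.6, -201.2, 216.2]
tool_rot: [0.003, 0.745, 0.667, -0.002]
wrist_force: [0.2, 0.8, 0.7]
width: 0.469
grasp_force: 0.0
```

```bash
python3 - <<'E'
from h import *
np.set_printoptions(precision=1,suppress=True)
s=r.sense(); print(s["tcp_pos"],s["tool_rot"])
T=cloud(r.camera("top")).reshape(-1,3)
m=T[(T[:,2]>168)&(np.hypot(T[:,0]-630,T[:,1]-56)<45)][:,:2]; cc=(m.max(0)+m.min(0))/2
th=.119; d=np.array([np.sin(th),np.cos(th)]); n=np.array([-d[1],d[0]])
print("cap",cc,"u",cc@d-95.05,"v",(cc-[624.4,17])@n)
t=T[(T[:,2]>62)&(T[:,0]>460)&(T[:,0]<530)&(T[:,1]>5)&(T[:,1]<65)]; print("tab",t.mean(0),len(t))
E
```

```text
[ 439.6 -201.2  216.2] [ 0.   0.7  0.7 -0. ]
cap [629.7  59.5] u 38.78672398559972 v -0.2307240451463971
tab [492.4  33.   75.9] 22
```

Call:
servo_tool(targets=[[0.04, 0.0237, -0.0023, 0, 0, 0, 0], [0.04, 0.0237, -0.0023, 0, 0, 0, 0], [0.04, 0.0237, -0.0023, 0, 0, 0, 0], [0.04, 0.0237, -0.0023, 0, 0, 0, 0], [0.04, 0.0237, -0.0023, 0, 0, 0, 0], [0.04, 0.0237, -0.0023, 0, 0, 0, 0], [0.04, 0.0237, -0.0023, 0, 0, 0, 0], [0.04, 0.0237, -0.0023, 0, 0, 0, 0], [0.04, 0.0237, -0.0023, 0, 0, 0, 0], [0.04, 0.0237, -0.0023, 0, 0, 0, 0]])

```text
time: 23.78
tcp_pos: [444.9, 34.1, 215.3]
tool_rot: [-0.0, 0.748, 0.664, 0.0]
wrist_force: [0.8, 0.5, 0.5]
width: 0.471
grasp_force: 0.0
```

```bash
python3 - <<'E'
from h import *
np.set_printoptions(precision=1,suppress=True)
p=r.camera("wrist"); C=wcloud(p).reshape(-1,3); s,R=tool(); print(s["tcp_pos"])
Q=R.inv().apply(C-s["tcp_pos"])
t=C[(C[:,2]>45)&(C[:,2]<85)&(abs(C[:,0]-495)<30)&(abs(C[:,1]-32)<30)]; q=Q[(C[:,2]>45)&(C[:,2]<85)&(abs(C[:,0]-495)<30)&(abs(C[:,1]-32)<30)]
print("tab world",np.percentile(t,[2,50,98],axis=0)); print("tab tool",np.percentile(q,[2,50,98],axis=0))
f=Q[(Q[:,2]<20)&(abs(Q[:,0])<14)&(abs(Q[:,1])<60)]; 
for lo in range(-90,20,8):
    k=f[(f[:,2]>=lo)&(f[:,2]<lo+8)]
    if len(k): print(lo,len(k),k[:,1].min(),k[:,1].max(),k[:,0].min(),k[:,0].max())
cv2.imwrite("pics/w7.png",p["img"][:,:,::-1])
E
```

```text
[444.7  39.4 215.6]
tab world [[489.8  21.3  48.2]
 [493.4  33.4  73.7]
 [498.5  42.1  76.2]]
tab tool [[-12.5  46.1 139.5]
 [ -0.6  48.8 141.9]
 [  8.1  54.2 167.5]]
-90 2230 -55.479706194586605 59.782328414288955 -13.998257982274902 12.019616719902237
-82 4484 -53.21435915537909 57.758119044947335 -13.999044843079334 8.717503294266773
-74 1715 -50.2163186080524 54.463305518224985 -13.582525028775652 8.692617641504352
-66 991 -39.805612314682016 44.56838919709653 -13.856490177856116 8.633144395138203
-58 641 -31.085810836687067 35.702452429583786 -13.631851542209533 6.021470272538748
-50 688 -31.368778334632886 36.1303824147425 -13.964514676139332 6.084187468700401
-42 589 -31.48503109386381 36.064136240555115 -13.89038715636667 6.058457193116325
-34 450 -31.552642254301862 36.23989643024586 -13.799779230457576 6.180683870164079
-26 65 -19.69504192819477 29.40070721261611 -13.949278823634192 4.5103006449325
```

View pics/w7.png

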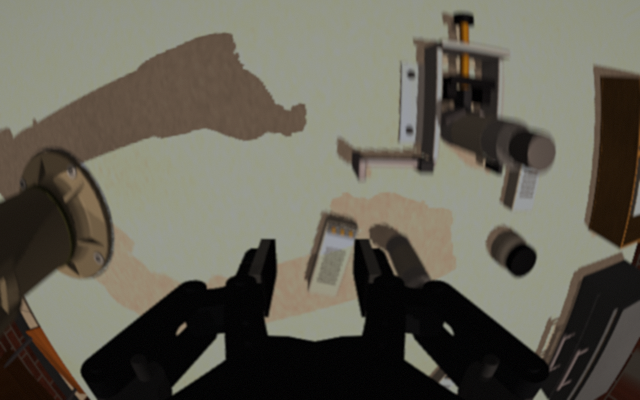

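The wrist view shows the tab at (362,165), ahead-right of the fingers, and nothing below them. The leading finger's back clears the tab's outer face by ~10 mm, so I can go down.

Call:
servo_tool(targets=[[0.04, 0.0003, 0, 0.0201, 0, 0, 0], [0.04, 0.0003, 0, 0.0201, 0, 0, 0], [0.04, 0.0003, 0, 0.0201, 0, 0, 0], [0.04, 0.0003, 0, 0.0201, 0, 0, 0], [0.04, 0.0003, 0, 0.0201, 0, 0, 0], [0.04, 0.0003, 0, 0.0201, 0, 0, 0], [0.04, 0.0003, 0, 0.0201, 0, 0, 0], [0.04, 0.0003, 0, 0.0201, 0, 0, 0], [0.04, 0.0003, 0, 0.0201, 0, 0, 0], [0.04, 0.0003, 0, 0.0201, 0, 0, 0]])

```text
time: 24.67
tcp_pos: [445.5, 35.8, 13.1]
tool_rot: [-0.0, 0.748, 0.664, 0.0]
wrist_force: [-0.3, -0.3, 0.2]
width: 0.467
grasp_force: 0.0
```

Call:
servo_tool(targets=[[0.04, 0, 0.002, 0, 0, 0, 0], [0.04, 0, 0.002, 0, 0, 0, 0], [0.04, 0, 0.002, 0, 0, 0, 0], [0.04, 0, 0.002, 0, 0, 0, 0], [0.04, 0, 0.002, 0, 0, 0, 0], [0.04, 0, 0.002, 0, 0, 0, 0], [0.04, 0, 0.002, 0, 0, 0, 0], [0.04, 0, 0.002, 0, 0, 0, 0], [0.04, 0, 0.002, 0, 0, 0, 0], [0.04, 0, 0.002, 0, 0, 0, 0]])

```text
time: 25.5
tcp_pos: [465.8, 33.8, 14.6]
tool_rot: [0.0, 0.748, 0.664, 0.0]
wrist_force: [-2.4, -0.0, 6.3]
width: 0.467
grasp_force: 3.1
```

```bash
cat > b.py <<'E'
from h import *
np.set_printoptions(precision=1,suppress=True)
p=r.camera("wrist"); C=wcloud(p).reshape(-1,3); s,R=tool(); Q=R.inv().apply(C-s["tcp_pos"])
th=.119; d=np.array([np.sin(th),np.cos(th)]); n=np.array([-d[1],d[0]])
u=C[:,:2]@d-95.05; v=(C[:,:2]-[624.4,17])@n
k=(abs(u+7)<14)&(C[:,2]>55)&(C[:,2]<79)&(Q[:,1]>38)&(Q[:,1]<70)
if k.sum()>20: print("tab v",np.percentile(v[k],[2,50,98]),"u",np.percentile(u[k],[2,98]))
T=cloud(r.camera("top")).reshape(-1,3); uu=T[:,:2]@d-95.05; vv=(T[:,:2]-[624.4,17])@n
k=(abs(uu+4)<14)&(T[:,2]>62)&(T[:,2]<84)&(vv>35)&(vv<150); print("top tab v",np.sort(vv[k]).round())
print(s["tcp_pos"],s["wrist_force"],s["width"])
E
python3 b.py
```

```text
tab v [116.7 119.1 121. ] u [-2.5  5.7]
top tab v []
[466.2  33.7  14.6] [-1.9  0.4  4.8] 0.469470937161769
```

Pushing works, but there is 5 N upward (a knuckle on the tab's top), so I'll raise 5 mm and go on.

Call:
servo_tool(targets=[[0.04, 0, 0, -0.0025, 0, 0, 0], [0.04, 0, 0, -0.0025, 0, 0, 0], [0.04, 0, 0.003, 0, 0, 0, 0], [0.04, 0, 0.004, 0, 0, 0, 0], [0.04, 0, 0.004, 0, 0, 0, 0], [0.04, 0, 0.004, 0, 0, 0, 0], [0.04, 0, 0.004, 0, 0, 0, 0], [0.04, 0, 0.004, 0, 0, 0, 0], [0.04, 0, 0.004, 0, 0, 0, 0], [0.04, 0, 0.004, 0, 0, 0, 0]])

```text
time: 26.43
tcp_pos: [496.3, 30.1, 18.9]
tool_rot: [-0.0, 0.748, 0.664, -0.0]
wrist_force: [-2.1, 0.3, 2.1]
width: 0.47
grasp_force: 1.4
```

```bash
python3 b.py
```

```text
tab v [85.9 88.1 90. ] u [-5.   5.8]
top tab v []
[497.  30.  19.] [-0.2  0.6 -0.6] 0.46685705447985587
```

Call:
servo_tool(targets=[[0.04, 0, 0.0035, 0, 0, 0, 0], [0.04, 0, 0.0035, 0, 0, 0, 0], [0.04, 0, 0.0035, 0, 0, 0, 0], [0.04, 0, 0.0035, 0, 0, 0, 0], [0.04, 0, 0.0035, 0, 0, 0, 0], [0.04, 0, 0.0035, 0, 0, 0, 0], [0.04, 0, 0.0035, 0, 0, 0, 0], [0.04, 0, 0.0035, 0, 0, 0, 0], [0.04, 0, 0.0035, 0, 0, 0, 0], [0.04, 0, 0.001, 0, 0, 0, 0]])

```text
time: 27.37
tcp_pos: [528.7, 26.2, 19.0]
tool_rot: [-0.0, 0.748, 0.664, 0.0]
wrist_force: [-2.7, 1.3, -0.6]
width: 0.465
grasp_force: 1.3
```

```bash
python3 b.py
```

```text
tab v [53.5 55.8 58. ] u [-4.6  5.8]
top tab v []
[528.7  26.2  19. ] [ 0.1  0.8 -0.3] 0.46605067657282256
```

Near the end now; 1 mm rows until the force climbs.

Call:
servo_tool(targets=[[0.04, 0, 0.001, 0, 0, 0, 0], [0.04, 0, 0.001, 0, 0, 0, 0], [0.04, 0, 0.001, 0, 0, 0, 0], [0.04, 0, 0.001, 0, 0, 0, 0], [0.04, 0, 0.001, 0, 0, 0, 0], [0.04, 0, 0.001, 0, 0, 0, 0], [0.04, 0, 0, 0, 0, 0, 0], [0.04, 0, 0, 0, 0, 0, 0], [0.04, 0, 0, 0, 0, 0, 0], [0.04, 0, 0, 0, 0, 0, 0]])

```text
time: 28.3
tcp_pos: [534.4, 25.4, 19.1]
tool_rot: [0.0, 0.748, 0.664, 0.0]
wrist_force: [-1.8, -0.3, -0.4]
width: 0.464
grasp_force: 0.2
```

Call:
servo_tool(targets=[[0.04, 0, 0.001, 0, 0, 0, 0], [0.04, 0, 0.001, 0, 0, 0, 0], [0.04, 0, 0.001, 0, 0, 0, 0], [0.04, 0, 0.001, 0, 0, 0, 0], [0.04, 0, 0.001, 0, 0, 0, 0], [0.04, 0, 0, 0, 0, 0, 0], [0.04, 0, 0, 0, 0, 0, 0], [0.04, 0, 0, 0, 0, 0, 0], [0.04, 0, 0, 0, 0, 0, 0], [0.04, 0, 0, 0, 0, 0, 0]])

```text
time: 29.13
tcp_pos: [534.9, 25.3, 19.0]
tool_rot: [-0.002, 0.747, 0.664, -0.003]
wrist_force: [-23.5, -0.5, 19.9]
width: 0.468
grasp_force: 12.1
```

Hard end felt at 23 N. Backing off and lifting clear.

Call:
servo_tool(targets=[[0.04, 0, -0.004, 0, 0, 0, 0], [0.04, 0, -0.008, 0, 0, 0, 0], [0.04, 0, -0.01, 0, 0, 0, 0], [0.04, 0, -0.01, 0, 0, 0, 0], [0.04, 0, 0, -0.03, 0, 0, 0], [0.04, 0, 0, -0.04, 0, 0, 0], [0.04, 0, 0, -0.04, 0, 0, 0], [0.04, 0, 0, -0.04, 0, 0, 0], [0.04, -0.02, -0.01, -0.03, 0, 0, 0], [0.04, 0, 0, 0, 0, 0, 0]])

```text
time: 29.97
tcp_pos: [497.5, 8.1, 205.4]
tool_rot: [0.004, 0.748, 0.663, 0.003]
wrist_force: [1.4, -0.6, 0.4]
width: 0.468
grasp_force: 0.0
```

```bash
python3 - <<'E'
from h import *
np.set_printoptions(precision=1,suppress=True)
p=r.camera("wrist"); C=wcloud(p).reshape(-1,3); s,R=tool(); print(s["tcp_pos"],s["wrist_force"])
th=.119; d=np.array([np.sin(th),np.cos(th)]); n=np.array([-d[1],d[0]])
u=C[:,:2]@d-95.05; v=(C[:,:2]-[624.4,17])@n+3.2
k=(abs(u+7)<14)&(C[:,2]>50)&(C[:,2]<79)&(v>38)&(v<100); print("tab v rel centre",np.percentile(v[k],[2,50,98]) if k.sum() else 0,k.sum())
k=(abs(u+6)<6)&(C[:,2]>20)&(C[:,2]<42)&(v>-50)&(v<60); print("bar v",np.percentile(v[k],[1,99]),k.sum())
b=(C[:,2]>60)&(C[:,2]<125)&(np.hypot(C[:,0]-632,C[:,1]-56)<40)
c,kk=circ(C[b],(632,56),22.5,60,125); print("can",c,kk,c@d-95.05,(c-[624.4,17])@n+3.2)
t=r.camera("top")
cv2.imwrite("pics/w8.png",np.hstack([p["img"][:,220:620],cv2.resize(t["img"][130:250,230:350],(400,400),interpolation=2)])[:,:,::-1])
E
```

```text
[496.8   8.5 202.5] [ 0.8  0.5 -0.4]
tab v rel centre [50.3 56.3 58.5] 290
bar v [-49.   59.2] 694
can [632.2  56.6] 1106 36.253811125746964 0.11348038197569732
```

View pics/w8.png

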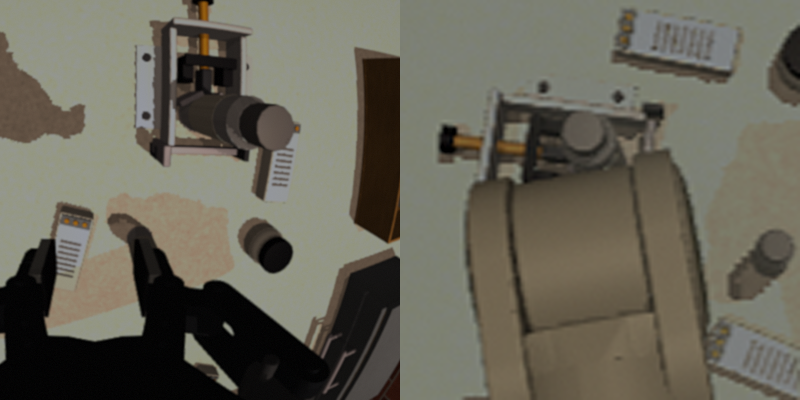

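The view shows the can standing against the stop and the bar across the mouth. Tab travel was 77.6 mm, but the stall came with 20 N upward, so the hand may have touched something else. I'll push again with the fingers 7 mm higher to be sure of the bolt's end.

Call:
servo_tool(targets=[[0.04, 0.0024, 0, 0.0196, 0, 0, 0], [0.04, 0.0024, 0, 0.0196, 0, 0, 0], [0.04, 0.0024, 0, 0.0196, 0, 0, 0], [0.04, 0.0024, 0, 0.0196, 0, 0, 0], [0.04, 0.0024, 0, 0.0196, 0, 0, 0], [0.04, 0.0024, 0, 0.0196, 0, 0, 0], [0.04, 0.0024, 0, 0.0196, 0, 0, 0], [0.04, 0.0024, 0, 0.0196, 0, 0, 0], [0.04, 0.0024, 0, 0.0196, 0, 0, 0], [0.04, 0, 0, 0, 0, 0, 0]])

```text
time: 30.9
tcp_pos: [493.8, 32.3, 18.0]
tool_rot: [-0.003, 0.747, 0.665, -0.002]
wrist_force: [-1.2, 0.7, -0.1]
width: 0.467
grasp_force: 0.0
```

Call:
servo_tool(targets=[[0.04, 0, 0.0045, 0, 0, 0, 0], [0.04, 0, 0.0045, 0, 0, 0, 0], [0.04, 0, 0.0045, 0, 0, 0, 0], [0.04, 0, 0.0045, 0, 0, 0, 0], [0.04, 0, 0.0045, 0, 0, 0, 0], [0.04, 0, 0.0045, 0, 0, 0, 0], [0.04, 0, 0.0045, 0, 0, 0, 0], [0.04, 0, 0.002, 0, 0, 0, 0], [0.04, 0, 0.001, 0, 0, 0, 0], [0.04, 0, 0, 0, 0, 0, 0]])

```text
time: 31.73
tcp_pos: [532.0, 27.4, 22.6]
tool_rot: [-0.0, 0.748, 0.664, 0.0]
wrist_force: [-0.3, 0.9, -0.5]
width: 0.468
grasp_force: 0.0
```

Call:
servo_tool(targets=[[0.04, 0, 0, -0.0015, 0, 0, 0], [0.04, 0, 0, -0.0015, 0, 0, 0], [0.04, 0, 0.001, 0, 0, 0, 0], [0.04, 0, 0.001, 0, 0, 0, 0], [0.04, 0, 0.001, 0, 0, 0, 0], [0.04, 0, 0.001, 0, 0, 0, 0], [0.04, 0, 0.001, 0, 0, 0, 0], [0.04, 0, 0, 0, 0, 0, 0], [0.04, 0, 0, 0, 0, 0, 0], [0.04, 0, 0, 0, 0, 0, 0]])

```text
time: 32.57
tcp_pos: [535.2, 27.0, 25.5]
tool_rot: [-0.001, 0.748, 0.664, -0.001]
wrist_force: [-8.8, -0.2, 7.1]
width: 0.469
grasp_force: 4.3
```

The stop is at the same place (535 mm) with the fingers higher, and well above the 2.5 N drag, so the bolt is at its hard end. Withdrawing and handing in.

Call:
servo_tool(targets=[[0.04, 0, -0.004, 0, 0, 0, 0], [0.04, 0, -0.008, 0, 0, 0, 0], [0.04, 0, -0.01, 0, 0, 0, 0], [0.04, 0, -0.01, 0, 0, 0, 0], [0.04, 0, 0, -0.03, 0, 0, 0], [0.04, 0, 0, -0.04, 0, 0, 0], [0.04, 0, 0, -0.04, 0, 0, 0], [0.04, 0, 0, -0.04, 0, 0, 0], [0.04, 0, 0, 0, 0, 0, 0], [0.04, 0, 0, 0, 0, 0, 0]])

```text
time: 33.4
tcp_pos: [506.4, 30.9, 178.1]
tool_rot: [0.002, 0.748, 0.664, 0.002]
wrist_force: [0.3, -0.5, 0.4]
width: 0.47
grasp_force: 0.0
```

```bash
python3 -c "
from h import *
np.set_printoptions(precision=1,suppress=True)
C=wcloud(r.camera('wrist')).reshape(-1,3); th=.119; d=np.array([np.sin(th),np.cos(th)]); n=np.array([-d[1],d[0]])
c,k=circ(C,(632,56),22.5,60,125); print(c@d-95.05,(c-[624.4,17])@n+3.2,k, r.sense()['wrist_force'])
print(r.close_job())"
```

```text
36.29003956800132 0.08852171976709977 1434 [-0.4 -0.   0.3]
the job is handed in; nothing more can be done
None
```

The job is handed in at about 33 s, but no verdict came back: the can stands upright 36 mm inside the bay and within 1 mm of its centre line, it was pressed home at about 13 N, and the bolt was pushed to its hard end (felt twice at the same place).

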